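Rake the bushings from under the feeder guard into the tray

ROBOT

A 7-joint arm with a two-finger parallel gripper is mounted at the origin on the work surface. World frame = base frame: x ahead of the robot, y to its left, z up, the work surface at z = 0. Lengths are in mm, angles in rad, forces in N, time in s.
With the tool pointing down it reaches from about 400 to 875 mm from the base axis. Payload 6.5 kg.
Tool frame: the origin (TCP) lies at the very end of the fingers, on their centre line; the grasp point (between the pads) lies behind it (r.grip_depth is the z of the grasp point in the tool frame, in mm); z points along the fingers, y is the line along which they close (so a half turn about z gives the same grasp; the last joint's range is limited). The gripper opens to 88 mm and grips with 3 to 60 N. Pads are 18 mm wide; open, the fingers measure 123 mm over their backs; the gripper's body (75 mm by 187 mm) begins 45 mm behind the grasp point.
Start: joints at [1.156, 0.536, -0.004, 1.538, 0.003, 1.067, -0.071], TCP at [222.146, -610.853, 238.716] pointing down, gripper open.
Joint ranges: [-2.7, 2.7], [-0.37, 2.16], [-1.27, 1.26], [0.24, 2.4], [-1.31, 4.45], [0.19, 1.91], [-2.76, 2.76]. Speed limits (rad/s): [2.39, 2.39, 3.14, 3.14, 3.14, 3.14, 3.14].

INTERFACE

Orientations are given as a unit quaternion [w, x, y, z].
In Python, from cell import get_state, optics, ticket, search_frame, outline_of, tip_of, r gives the robot as it stands.
- The arm moves only by the tool send_rows, never from a script. Its argument "rows" is a list that holds one entry, the list of rows, each a list of 4 numbers: the shift along the tool's x, y, z scaled (see below), then the turn about the tool's z scaled (see below). In form: [[[tx, ty, tz, turn], ...]]. A call has 1 to 12 rows; each row shifts and turns the commanded pose from where the row before left it, along the tool's axes as they then stand; what a row does not reach is not made up. The controller multiplies each number of a shift by 0.03 m and each number of a turn by 0.08 rad. A row lasts 1/10 s, in which the tool goes at most 50 mm and 8.59 degrees, less where a joint would pass 70% of its speed; a pose out of reach is approached as far as the arm can. A call with a number of a shift or a turn outside -1 to 1 is refused whole. A call with a gripper value outside its range is refused whole. "claw" is the opening, from 0 (shut) to 1 (fully open), set as the call begins (left out, the last holds). The fingers move at their own pace and stop on an object; the grip force is fixed at half the most. Time passes only in rows, so rows that do not move let the fingers close. It gives the time, the measured TCP pose, the force, the opening and the grip force at its end, in the units of the state.
- get_state(): the state, without advancing time (a new reading comes with each control period).
- optics.camera(name): name is "scene" or "top" or "wrist"; returns (picture, depth): 400x640x3 uint8, red, green, blue; 400x640 float32, mm along the optical axis (not along the pixel's ray), 0 where there is no reading.
- optics.camera_model(name): a dict with "fx", "fy", "cx", "cy" (pixels), "R" (3x3) and "t" (3): a world point X has camera coordinates R X + t. Camera axes: x right, y down, z forward; pixel columns grow to the right and rows downward; lengths in mm; the calibration is good to about 2 mm. A picture is of the moment at which its call begins: read the wrist's pose just before it. camera_model takes no time and is no camera call; for the wrist camera it gives the pose at the moment of the call.
- ticket.finish_job(): hands the job in; it is judged then, once.
Trained networks look in the newest picture that a camera, given by its name, has taken for a name from the list of things; names that differ only in an ending like _2 or _b are one class to them, and where a whole thing is asked for, a point or a joint stands for the part that bears it (a point fixed in the world has none). Each returns a list of dicts, best first, with "p" (0 to 1); they miss things now and then, are a little off and sometimes report something else, mostly with a low value. They report only what shows in the picture. A call takes as long as a camera call.
- search_frame(camera, label): "extent" ([left, top, width, height] in pixels, round what is visible of it).
- outline_of(camera, label): "region" (400x640 bool, what is visible of it) and "extent" ([left, top, width, height] in pixels, round what is visible of it).
- tip_of(camera, label): "point" ([column, row] in pixels: a listed point, or the origin of a listed thing).
The state is a dict: "time_s": time; "joints": joint angles; "joint_vel": joint speeds; "effort": joint torques, N m; "eef_pos": TCP position; "orientation": TCP orientation; "force": force on the tool from outside, world axes, zero at the start; "torque": the same for the moment, N m; "opening": opening from 0.0 (shut) to 1.0 (fully open); "finger_force": force on a finger pad.
Only numpy, scipy, OpenCV 4.12 (cv2) and the standard library are available. Lean on these libraries where they do the work, as an engineer would, in place of code of your own. Each camera call takes 0.05 s, during which the arm holds its last target. There are 200 camera calls.

TASK

Push the white tray in under the lip of the feeder's deck, squarely, until its outer edge meets the black line on the bench. Then take the long-handled scoop by its red grip, reach it in under the clear guard without touching the guard, and rake all three brass bushings out over the lip into the tray; do not touch the bushings with the gripper. Finally put the scoop back, standing level on its blue mat, leave the tray with its edge on the line and the bushings in it, and do not disturb the other things on the bench.

Things in the scene. Friction and masses are not known exactly. Their poses are not given: they have to be found in the camera images.
- feeder: Fixed steel and grey parts feeder; lengths in mm here and below. Origin on the bench, below the middle of the guard's front edge; +y points level out of the mouth, x across, z up. Beneath the deck is a solid plinth up to y = 0. Behind the deck's rear wall stands the hopper, y = -160 to -310, 272 tall. The bushings start on the deck between y = -85 and -35, x = -34 and +34.
- guard: Clear flat plate with a yellow front edge: the low overhang over the deck. Fixed to the feeder, same origin and axes. Underside at z = 128 (76 above the deck), top at 140; covers y = -155 to 0, x = -85 to +85. Stands on four posts 10 across at x = -80 and +80, y = -6 and -149. Must not be touched.
- deck_lip (a point): Middle of the free lip of the feeder's flat dark steel deck, on its top face (feeder y = +50, z = 52); axes as the feeder's. The deck is 6 thick and runs from the lip back to the rear wall's face, 200 behind the lip. Fences 10 high along its sides, inner faces 70 either side of the middle. Under the lip, for 50 inwards, 46 of height is free.
- line (a point): Middle of the black line on the bench, 4 wide, 280 long, running along the feeder's x axis 110 out from the lip (feeder y = 160); axes as the feeder's. Only a mark: nothing stops the tray there.
- tray: Loose open white tray, 158 (x) by 130 (y), 40 high, walls and floor 4 thick, 0.25 to 0.4 kg; origin under its centre. Starts on the bench before the mouth, +y side facing away from the feeder, 40 to 90 short of its place, nearly square; it is pushed towards the feeder's -y and stops when the push stops. In place its inner end is 20 beneath the lip.
- tray_edge (a point): Middle of the tray's outer (+y) edge, at bench level: this edge is to meet the line.
- scoop: Loose drag scoop (hoe-like, no floor), 373 long, 0.24 kg, standing level on head and foot. Origin at underside level below the red grip; +x along the handle to the head. Handle centre 29 above the underside, 22 free below it: red grip 16 wide, 14 tall, x = -90 to +50, then a shaft 10 wide, 12 tall. A foot 30 wide at x = -87 to -73. Balances about x = 35.
- scoop_plate (a point): Middle of the lower edge of the scoop's head plate, on the face towards the grip (scoop x = 280, z = 0). The plate is upright, 116 wide, 36 high (the scoop's highest point is 36), 3 thick; two side cheeks 28 high reach from it back to scoop x = 231, 110 apart inside.
- mat: Thin blue mat fixed on the bench, 460 (x) by 180 (y), 2 thick; origin under its centre. The scoop starts on it with its head towards the mat's +x end, and is put back on it, head and grip both over the mat, level.
- bushing0: Loose brass flanged bushing, about 30 g: flange 24 across and 5 high below, boss 17 across above, 14 tall in all; origin at the centre of its underside. It starts upright on the deck under the guard.
- bushing1: Loose brass flanged bushing, about 30 g: flange 24 across and 5 high below, boss 17 across above, 14 tall in all; origin at the centre of its underside. It starts upright on the deck under the guard.
- bushing2: Loose brass flanged bushing, about 30 g: flange 24 across and 5 high below, boss 17 across above, 14 tall in all; origin at the centre of its underside. It starts upright on the deck under the guard.
- wood_block: bystander: pale wooden block 100 x 50 x 40; leave it where it is.
- glass_bowl: bystander: small glass bowl, 100 across, 50 high; leave it where it is.
- yellow_bin: bystander: open yellow bin 120 x 100 x 60; leave it where it is.
- jar: bystander: glass jar with white cap, 60 across, 90 tall; leave it where it is.
- screwdriver: bystander: screwdriver lying on the bench; leave it where it is.

How it is judged:
By the outcome, as a careful person would: the job done as asked, in the order asked, and still so for the second after the job is handed in, with the robot touching nothing.
It also fails if it takes over 72 s, if anything falls off the work surface, if the arm or the gripper's body presses on something with over 40 N, if the wrist force passes 120 N, or if a joint passes its speed limit or range.

## Working session

There is one attempt and no reset: what is moved stays moved. The work goes in short steps, Python scripts to look and compute and a tool call to move; the robot and the scene stay as the last step left them, time stands still between calls to the robot, and variables do not carry over. Pictures are saved under pics/ and viewed, at most 13 in all, crops included, and the job is handed in when it is done.

Besides the shell and the picture viewer there is one more tool, called in YAML: its name, and indented under it one key for each argument. send_rows: Moves the arm, as the interface text tells. Shifts and turns lie within -1 to 1; 1 stands for 0.03 m of shift or 0.08 rad of turn. Its arguments: {"type":"object","properties":{"rows":{"type":"array","items":{"type":"array","items":{"type":"array","items":{"type":"number","minimum":-1,"maximum":1}}}},"claw":{"type":"number"}},"required":["rows"]}

```bash
ls; mkdir -p pics
python3 - <<'E'
from cell import get_state, optics, r
import cv2,numpy as np
s=get_state();print(s['time_s'],s['eef_pos'],s['orientation'],r.grip_depth)
for n in ('scene','top'):
    p,d=optics.camera(n);m=optics.camera_model(n);print(n,m)
    cv2.imwrite(f'pics/{n}0.png',p[:,:,::-1])
    np.save(f'{n}0.npy',d)
E
```

```text
pics
0.0 [ 221.94287956 -610.2818858   237.85018035] [-8.26752397e-04  9.84819117e-01  1.73581613e-01 -2.17191011e-04] -18.700000000000003
scene {'fx': 370.0460719924965, 'fy': 370.0460719924965, 'cx': 313.9761186914962, 'cy': 203.1494542429075, 'R': array([[-0.07082289,  0.9973638 , -0.0157979 ],
       [ 0.61725605,  0.03137928, -0.78613632],
       [-0.78356818, -0.0654278 , -0.61785121]]), 't': array([  62.15893366, -283.62185967, 1523.21027073])}
top {'fx': 449.9643754496238, 'fy': 449.9643754496238, 'cx': 320.2303510191176, 'cy': 206.1466464101928, 'R': array([[ 0.01476709, -0.99986457, -0.00726526],
       [-0.99583137, -0.01405266, -0.09012435],
       [ 0.09001005,  0.00856585, -0.99590402]]), 't': array([-9.43337376e-02,  5.13573994e+02,  1.32981062e+03])}
```

View pics/scene0.png

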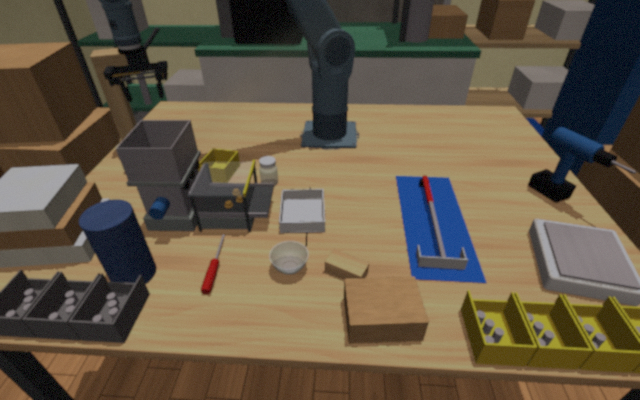

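View pics/top0.png

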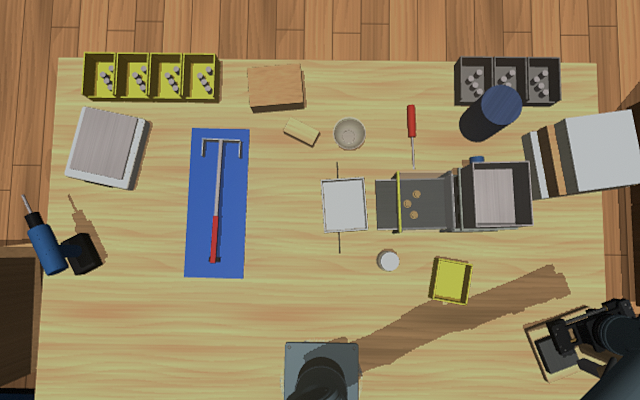

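The scene camera shows the feeder on the left with its mouth facing the tray, and the scoop on the blue mat on the right. In the top view the lip is near column 376, the tray spans columns 322-367 and covers the line (column ~338). The scoop runs from (222,140) to (214,262), and the bushings are near (410,203).

```bash
cat > h.py <<'E'
from cell import get_state, optics, ticket, search_frame, outline_of, tip_of, r
import cv2, numpy as np
def world(m,px,z):
    px=np.atleast_2d(px).astype(float)
    d=np.c_[(px[:,0]-m['cx'])/m['fx'],(px[:,1]-m['cy'])/m['fy'],np.ones(len(px))]@m['R']
    c=-m['R'].T@m['t']
    return c+d*((z-c[2])/d[:,2])[:,None]
def proj(m,X):
    c=np.atleast_2d(X)@m['R'].T+m['t']
    return c[:,:2]/c[:,2:]*[m['fx'],m['fy']]+[m['cx'],m['cy']]
def rect(m,region,z):
    c=max(cv2.findContours(region.astype('uint8'),0,1)[0],key=cv2.contourArea)[:,0]
    return cv2.minAreaRect(world(m,c,z)[:,:2].astype('float32'))
E
python3 - <<'E'
from h import *
np.set_printoptions(precision=1,suppress=True)
m=optics.camera_model('top'); optics.camera('top')
for n,z in dict(feeder=0,deck_lip=52,line=0,tray=0,tray_edge=0,scoop=2,scoop_plate=2,mat=0,bushing0=52,guard=0).items():
    print(n,[(round(q['p'],2),world(m,q['point'],z)[0]) for q in tip_of('top',n)][:3])
for n,z in dict(tray=40,mat=2,scoop=30,guard=140).items():
    q=outline_of('top',n)
    if q: print(n,q[0]['p'],q[0]['extent'],rect(m,q[0]['region'],z))
s=get_state();print(s['time_s'])
E
```

```text
feeder [(0.84, array([ 523.3, -202.9,    0. ]))]
deck_lip [(0.96, array([ 512.3, -145.4,   52. ]))]
line []
tray [(0.57, array([521.8, -70.3,   0. ]))]
tray_edge [(0.59, array([507.5,   4.1,   0. ]))]
scoop [(0.82, array([424.5, 317.5,   2. ]))]
scoop_plate [(0.63, array([719.2, 315.8,   2. ]))]
mat [(0.88, array([532.2, 327. ,   0. ]))]
bushing0 []
guard [(0.94, array([ 510.4, -200.1,    0. ]))]
tray 0.71 [324.6, 179.5, 45.2, 53.4] ((517.60498046875, -64.46053314208984), (158.89956665039062, 132.7438201904297), 4.865467548370361)
mat 0.7 [182.6, 127.9, 65.4, 151.9] ((524.7755126953125, 323.8005065917969), (185.2368927001953, 462.2802734375), 89.1557846069336)
scoop 0.69 [201.5, 140.2, 44.7, 125.8] ((616.1377563476562, 306.4878234863281), (201.1822967529297, 118.52662658691406), 2.205348491668701)
guard 0.73 [394.2, 170.6, 61.1, 64.4] ((520.1751708984375, -276.5077819824219), (171.73497009277344, 166.39781188964844), 1.790265440940857)
0.85
```

send_rows:
  rows:
    - [[0,0,-1,-1],[0,0,-1,-1],[0,0,-1,-1],[0,0,-1,-1],[0.99,-0.47,0,0],[0.99,-0.47,0,0],[0.99,-0.47,0,0],[0.99,-0.47,0,0],[0.99,-0.47,0,0],[0.99,-0.47,0,0],[0.99,-0.47,0,0],[0.99,-0.47,0,0]]

```text
time_s: 2.05
eef_pos: [339.0, -373.8, 358.9]
orientation: [0.0, 0.945, 0.328, 0.0]
force: [0.1, -0.1, 0.5]
opening: 1.002
finger_force: 0.0
```

send_rows:
  rows:
    - [[0.99,-0.47,0,0],[0.99,-0.47,0,0],[0.99,-0.47,0,0],[0.99,-0.47,0,0],[0.99,-0.47,0,0],[0.99,-0.47,0,0],[0.99,-0.47,0,0],[0.99,-0.47,0,0],[0.99,-0.47,0,0],[0.99,-0.47,0,0],[0.99,-0.47,0,0],[0.99,-0.47,0,0]]

```text
time_s: 3.25
eef_pos: [513.8, -20.2, 358.9]
orientation: [0.0, 0.945, 0.328, 0.0]
force: [0.1, -0.4, 0.4]
opening: 1.002
finger_force: 0.0
```

send_rows:
  rows:
    - [[0,0,0,-1],[0,0,0,-1],[0,0,0,-1],[0,0,0,-1],[0,0,0,-1],[0,0,0,-1],[0,0,0,-1],[0,0,0,-1],[0,0,0,-1],[0,0,0,-1],[0,0,0,-1],[0,0,0,0]]

```text
time_s: 4.45
eef_pos: [513.3, -21.4, 358.8]
orientation: [0.0, 0.715, 0.699, -0.0]
force: [-0.2, -0.7, 0.2]
opening: 1.002
finger_force: 0.0
```

Run:
```python
from h import *
np.set_printoptions(precision=1,suppress=True)
s=get_state();print(s['time_s'],s['eef_pos'],s['orientation'],s['joints'])
m=optics.camera_model('wrist');p,d=optics.camera('wrist')
print(-m['R'].T@m['t'],m['R'],m['fx'])
cv2.imwrite('pics/w1.png',p[:,:,::-1])
for n,z in dict(feeder=0,deck_lip=52,line=0,tray=0,tray_edge=0,bushing0=52,guard=0).items():
    print(n,[(round(q['p'],2),q['point'],world(m,q['point'],z)[0]) for q in tip_of('wrist',n)][:3])
for n,z in dict(tray=40,guard=140).items():
    q=outline_of('wrist',n)
    if q: print(n,q[0]['p'],q[0]['extent'],rect(m,q[0]['region'],z))
```

```text
4.45 [513.3 -21.4 358.8] [ 0.   0.7  0.7 -0. ] [ 0.5  0.2 -0.6  1.7  0.2  1.2 -0.2]
[514.7  58.  504.4] [[ 1.  -0.   0. ]
 [-0.  -1.   0.3]
 [-0.  -0.3 -1. ]] 277.11072638581015
feeder []
deck_lip [(0.72, [318.5, 242.7], array([ 516.6, -161.2,   52. ]))]
line []
tray [(0.72, [316.2, 181.9], array([514.7, -61.5,   0. ]))]
tray_edge [(0.68, [314.8, 144.6], array([513.6,   6.9,   0. ])), (0.42, [318.4, 238.0], array([ 516.8, -176.1,    0. ]))]
bushing0 [(0.58, [320.8, 280.4], array([ 519.5, -239.4,   52. ])), (0.38, [305.0, 296.1], array([ 488.6, -273.5,   52. ]))]
guard []
tray 0.76 [263.9, 142.8, 104.2, 82.6] ((516.295654296875, -57.937843322753906), (159.4974365234375, 136.48773193359375), 4.303737163543701)
guard 0.66 [267.6, 254.8, 108.3, 114.6] ((521.712890625, -310.771240234375), (166.28196716308594, 78.76303100585938), 2.178626537322998)
```

View pics/w1.png

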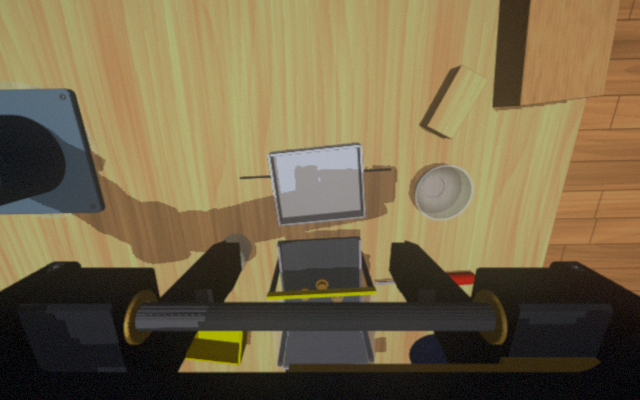

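The wrist view shows the tray (edge from (269,153) to (361,144)), with black line stubs at (241-268,178) and (364-392,170). The lip is at about row 238 and the yellow guard edge at row ~293. Next I'll fit the line and the edges.

```bash
cat >> h.py <<'E'
def darkline(m,p,wins,z=0,axis=0,thr=35):
    g=cv2.GaussianBlur(p,(3,3),0).max(2).astype(float) if 0 else p.max(2).astype(float)
    P=[]
    for (c0,c1,r0,r1) in wins:
        W=g[r0:r1,c0:c1]
        if axis==0:   # one point per column
            b=np.median(W,0); w=np.clip(b-W-thr,0,None); s=w.sum(0); k=s>10
            P+=list(np.c_[np.arange(c0,c1)[k],r0+(w*np.arange(r1-r0)[:,None]).sum(0)[k]/s[k]])
        else:
            b=np.median(W,1)[:,None]; w=np.clip(b-W-thr,0,None); s=w.sum(1); k=s>10
            P+=list(np.c_[c0+(w*np.arange(c1-c0)).sum(1)[k]/s[k],np.arange(r0,r1)[k]])
    return np.array(P), world(m,P,z)
def fit(X):  # y = a + b*(x-515)
    b,a=np.polyfit(X[:,0]-515,X[:,1],1); res=X[:,1]-a-b*(X[:,0]-515)
    return round(a,1),round(np.degrees(np.arctan(b)),2),round(res.std(),2),len(X),X[:,0].min().round(),X[:,0].max().round()
E
python3 - <<'E'
from h import *
m=optics.camera_model('wrist');p,d=optics.camera('wrist')
P,X=darkline(m,p,[(236,267,168,188),(366,396,160,180)]);print('line w',fit(X))
hsv=cv2.cvtColor(p,cv2.COLOR_RGB2HSV)
Y=cv2.inRange(hsv,(22,120,60),(35,255,255)); Y[:285]=Y[:285]; 
pts=[]
for c in range(272,372):
    r_=np.nonzero(Y[280:305,c])[0]
    if len(r_): pts.append((c,280+r_.min()))
X=world(m,pts,140);print('guard edge w (top front)',fit(X),pts[:2],pts[-2:])
mt=optics.camera_model('top');pt,_=optics.camera('top')
P,X=darkline(mt,pt,[(330,346,162,176),(331,347,236,253)],axis=1);print('line t',fit(X),P[0],P[-1])
hs=cv2.cvtColor(pt,cv2.COLOR_RGB2HSV);Y=cv2.inRange(hs,(22,120,60),(35,255,255))
pts=[(np.nonzero(Y[i,385:410])[0].mean()+385,i) for i in range(172,232) if Y[i,385:410].any()]
X=world(mt,pts,134);print('guard t',fit(X),pts[0],pts[-1])
# tray top outer edge (white->wood) from top outline left boundary
q=outline_of('wrist','tray')[0]['region']
pts=[(c,np.nonzero(q[:,c])[0].min()) for c in range(275,358)]
print('tray outer w',fit(world(m,pts,40)))
q=outline_of('top','tray')[0]['region']
pts=[(np.nonzero(q[i])[0].min(),i) for i in range(185,228)]
print('tray outer t',fit(world(mt,pts,40)))
for n in('bushing0','bushing1'):
  print([(round(k['p'],2),world(mt,k['point'],52)[0].round()) for k in tip_of('top',n)])
E
```

```text
line w (np.float64(-45.1), np.float64(2.14), np.float64(0.15), 52, np.float64(373.0), np.float64(651.0))
guard edge w (top front) (np.float64(-197.9), np.float64(2.11), np.float64(0.64), 100, np.float64(443.0), np.float64(595.0)) [(272, np.int64(292)), (273, np.int64(292))] [(370, np.int64(287)), (371, np.int64(287))]Traceback (most recent call last):
  File "<stdin>", line 12, in <module>
  File "h.py", line 25, in darkline
    return np.array(P), world(m,P,z)
                        ~~~~~^^^^^^^
  File "h.py", line 5, in world
    d=np.c_[(px[:,0]-m['cx'])/m['fx'],(px[:,1]-m['cy'])/m['fy'],np.ones(len(px))]@m['R']
             ~~^^^^^
IndexError: index 0 is out of bounds for axis 1 with size 0
```

Run:
```python
from h import *
m=optics.camera_model('wrist');p,d=optics.camera('wrist');mt=optics.camera_model('top');optics.camera('top')
q=outline_of('wrist','tray')[0]['region']
pts=[(c,np.nonzero(q[:,c])[0].min()) for c in range(275,358)]
print('tray outer w',fit(world(m,pts,40)))
r0=np.arange(160,215);L=[(np.nonzero(q[i])[0].min(),i) for i in r0];R=[(np.nonzero(q[i])[0].max(),i) for i in r0]
for e in (L,R):
    X=world(m,e,40);b,a=np.polyfit(X[:,1]+60,X[:,0],1);print('side x at y=-60',a,np.degrees(np.arctan(b)))
q=outline_of('top','tray')[0]['region']
pts=[(np.nonzero(q[i])[0].min(),i) for i in range(185,228)]
print('tray outer t',fit(world(mt,pts,40)))
Z=tip_of('top','bushing0')
print([(round(k['p'],2),world(mt,k['point'],52)[0].round()) for k in Z])
print(get_state()['time_s'])
```

```text
tray outer w (np.float64(7.7), np.float64(4.85), np.float64(0.54), 83, np.float64(448.0), np.float64(583.0))
side x at y=-60 439.31912762555027 -4.224516408426015
side x at y=-60 594.8240616614213 -4.662905165505466Traceback (most recent call last):
  File "<stdin>", line 9, in <module>
IndexError: list index out of range
```

send_rows:
  rows:
    - [[0.8,0,0.5,-0.75],[0.8,0,1,0],[0.8,0,1,0],[0,0,1,0],[0,0,1,0],[0,0,1,0],[0,0,1,0],[0,0,1,0],[0,0,1,0],[0,0,1,0],[0,0,1,0],[0,0,0.9,0]]

```text
time_s: 6.45
eef_pos: [512.0, 50.6, 15.3]
orientation: [-0.0, 0.694, 0.72, -0.0]
force: [0.5, 0.8, -0.2]
opening: 1.002
finger_force: 0.0
```

send_rows:
  rows:
    - [[0,0,0,0],[-0.5,0,0,0],[-0.25,0,0,0],[-0.25,0,0,0],[-0.2,0,0,0]]

```text
time_s: 6.95
eef_pos: [514.6, 13.9, 17.9]
orientation: [0.001, 0.694, 0.72, 0.001]
force: [0.3, 2.0, -0.1]
opening: 1.001
finger_force: 1.2
```

send_rows:
  rows:
    - [[-0.2,0,0,0],[-0.2,0,0,0],[-0.2,0,0,0],[-0.2,0,0,0],[-0.2,0,0,0],[-0.2,0,0,0],[0,0,0,0],[0,0,0,0]]

```text
time_s: 7.75
eef_pos: [514.2, -22.6, 16.4]
orientation: [0.0, 0.694, 0.72, -0.001]
force: [-0.3, -0.8, -0.3]
opening: 1.002
finger_force: 0.0
```

Run:
```python
from h import *
m=optics.camera_model('wrist');p,d=optics.camera('wrist')
print(get_state()['eef_pos'])
cv2.imwrite('pics/w2.png',p[:,:,::-1])
l=np.array([[512+t*np.cos(.0373),-45.2+t*np.sin(.0373),0] for t in (-140,-79,79,140)])
print(proj(m,l).round(1))
q=outline_of('wrist','tray')
if q: print(q[0]['extent'])
```

```text
[514.17613065 -22.26220226  16.34847369]
[[101.9 274.7]
 [192.9 274.6]
 [428.9 274.5]
 [520.1 274.5]]
[177.9, 257.8, 271.9, 115.0]
```

View pics/w2.png

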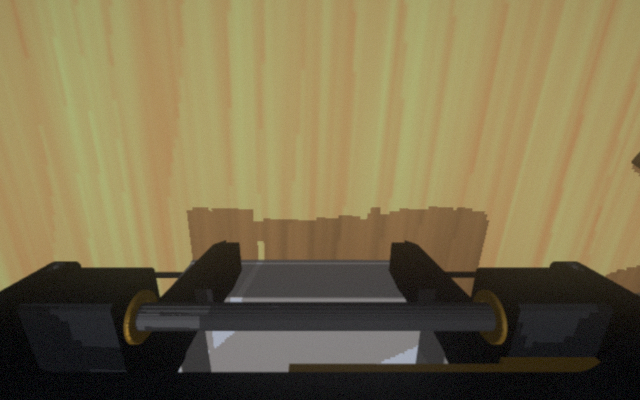

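The black line shows at row 274 (columns 155-180 and 445-475) and the tray's outer face starts at about row 261 between the fingers.

Run:
```python
from h import *
np.set_printoptions(precision=1,suppress=True)
m=optics.camera_model('wrist')
p=cv2.imread('pics/w2.png')[:,:,::-1]
g=p.astype(int)
# boundary wood(saturated)->grey between the fingers
sat=cv2.cvtColor(p.copy(),cv2.COLOR_RGB2HSV)[:,:,1]
pts=[]
for c in range(262,385,4):
    col=sat[240:280,c].astype(int); k=np.argmax(col[:-1]-col[1:]); pts.append((c,240+k+.5))
print(pts[::6]); X=world(m,pts,0); print('tray outer bottom',fit(X))
print(sat[250:272,320], sat[255:270,370])
P,Xl=darkline(m,p,[(160,182,262,285),(445,472,262,285)]);print('line',fit(Xl),P[0],P[-1])
```

```text
[(262, np.float64(259.5)), (286, np.float64(259.5)), (310, np.float64(259.5)), (334, np.float64(259.5)), (358, np.float64(259.5)), (382, np.float64(259.5))]
tray outer bottom (np.float64(-33.2), np.float64(2.15), np.float64(0.13), 31, np.float64(480.0), np.float64(558.0))
[125 131 119 122 120 123 127 126 128  93  52  27  23  11  18  14  28  23
  25  20  24  21] [127 126 125 124 108  60  27  21  21  27  23  24  17  18  25]
line (np.float64(-45.3), np.float64(2.27), np.float64(1.53), 39, np.float64(411.0), np.float64(619.0)) [160.  274.6] [471.  274.3]
```

send_rows:
  rows:
    - [[-0.1,0,0,0],[-0.1,0,0,0],[-0.1,0,0,0],[-0.1,0,0,0],[0,0,0,0],[0,0,0,0]]

```text
time_s: 8.45
eef_pos: [515.3, -33.7, 16.8]
orientation: [0.0, 0.694, 0.72, -0.0]
force: [-0.1, 0.9, 0.6]
opening: 1.006
finger_force: 0.0
```

Run:
```python
from h import *
m=optics.camera_model('wrist');p,_=optics.camera('wrist');print(get_state()['eef_pos'])
sat=cv2.cvtColor(p,cv2.COLOR_RGB2HSV)[:,:,1].astype(float)
for c in (270,300,340,375): print(sat[254:270,c])
pts=[]
for c in range(262,385,2):
    s=sat[240:280,c]; lo,hi=np.median(s[:10]),np.median(s[-8:]); t=(lo+hi)/2
    k=np.argmax(s<t); pts.append((c,240+k-1+(s[k-1]-t)/(s[k-1]-s[k])))
print('tray outer bottom',fit(world(m,pts,0)))
P,Xl=darkline(m,p,[(160,182,262,285),(445,472,262,285)],thr=20);print('line',fit(Xl),P[0],P[-1])
```

```text
[515.26590154 -33.56360909  16.76451879]
[128. 128. 128. 114.  81.  64.  27.  26.  17.  14.  20.  24.  17.  23.
  17.  20.]
[127. 124. 117. 119.  65.  49.  30.  16.   9.  13.  16.  24.  17.  24.
  17.  25.]
[124. 122. 119.  91.  36.  56.  34.  16.   7.  22.  17.  30.  24.  20.
  17.  27.]
[128. 121. 125. 117.  94.  43.  28.  18.  17.  16.  20.  30.  18.  20.
  24.  29.]
tray outer bottom (np.float64(-44.2), np.float64(2.25), np.float64(0.28), 62, np.float64(481.0), np.float64(561.0))
line (np.float64(-53.2), np.float64(1.94), np.float64(6.53), 49, np.float64(413.0), np.float64(619.0)) [160.         262.05333333] [471. 262.]
```

send_rows:
  rows:
    - [[0.8,0,0,0],[0.8,0,-0.3,0],[0.8,0,-1,0],[0.8,0,-1,0],[0,0,-1,0],[0,0,-1,0],[0,0,-1,0],[0,0,-1,0],[0,0,0,0]]

```text
time_s: 9.4
eef_pos: [513.9, 63.3, 209.5]
orientation: [0.002, 0.694, 0.72, 0.002]
force: [0.2, -0.2, -0.2]
opening: 0.997
finger_force: 0.0
```

Run:
```python
from h import *
m=optics.camera_model('wrist');p,_=optics.camera('wrist');print(get_state()['eef_pos'])
cv2.imwrite('pics/w3.png',p[:,:,::-1])
l=np.array([[512+t*np.cos(.0373),-45.2+t*np.sin(.0373),0] for t in (-140,-79,79,140)])
print(proj(m,l).round(1))
```

```text
[512.78235296  62.74108052 207.46355466]
[[211.5 253.1]
 [254.4 252.9]
 [365.1 252.6]
 [407.7 252.4]]
```

View pics/w3.png

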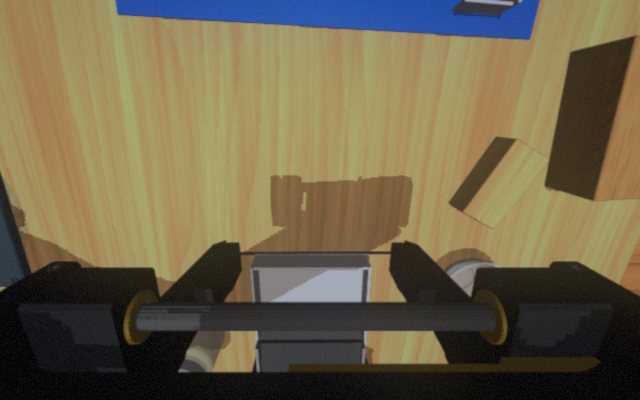

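The picture shows the line (row ~252) running right along the tray's outer edge, with the tray (columns 252-370) centred on the deck (258-362). The tray is placed, so next is the scoop.

Run:
```python
from h import *
m=optics.camera_model('top');p,_=optics.camera('top')
hs=cv2.cvtColor(p,cv2.COLOR_RGB2HSV)
R=(cv2.inRange(hs,(0,120,60),(8,255,255))|cv2.inRange(hs,(172,120,60),(180,255,255)))
R[:,:190]=0;R[:,245:]=0;R[:150]=0
ys,xs=np.nonzero(R);X=world(m,np.c_[xs,ys],38)
b,a=np.polyfit(X[:,0]-430,X[:,1],1);print('grip axis y at x=430',a,'yaw',np.degrees(np.arctan(b)),'x ext',X[:,0].min(),X[:,0].max(),len(X))
B=cv2.inRange(hs,(105,120,60),(125,255,255));B[:,:170]=0;B[:,262:]=0
print('mat',rect(m,B>0,2))
```

```text
grip axis y at x=430 319.98950073340353 yaw -1.7915390889557905 x ext 342.4010592809124 478.44287390358693 247
mat ((525.0439453125, 324.829833984375), (177.85775756835938, 457.1938171386719), 89.27418518066406)
```

send_rows:
  rows:
    - [[0.85,-0.15,-0.1,0],[0.85,-0.15,-0.1,0],[0.85,-0.15,-0.1,0],[0.85,-0.15,-0.1,0],[0.85,-0.15,-0.1,0],[0.85,-0.15,-0.1,0],[0.85,-0.15,-0.1,0],[0.85,-0.15,-0.1,0],[0.85,-0.15,-0.1,0],[0.85,-0.15,-0.1,0]]

```text
time_s: 10.5
eef_pos: [455.9, 316.1, 234.1]
orientation: [-0.0, 0.694, 0.72, -0.001]
force: [0.5, 0.0, 0.6]
opening: 1.001
finger_force: 0.0
```

send_rows:
  rows:
    - [[0,0,0,-1],[0,0,0,-1],[0,0,0,-1],[0,0,0,-1],[0,0,0,-1],[0,0,0,-1],[0,0,0,-1],[0,0,0,-1],[0,0,0,-1]]

```text
time_s: 11.4
eef_pos: [456.2, 315.2, 234.0]
orientation: [-0.001, 0.394, 0.919, -0.001]
force: [0.3, -0.4, 0.1]
opening: 0.994
finger_force: 0.0
```

send_rows:
  rows:
    - [[0,0,0,-1],[0,0,0,-1],[0,0,0,-1],[0,0,0,-1],[0,0,0,-1],[0,0,0,-1],[0,0,0,-1],[0,0,0,-1],[0,0,0,0]]

```text
time_s: 12.3
eef_pos: [456.3, 315.2, 234.1]
orientation: [-0.001, 0.086, 0.996, -0.001]
force: [0.5, -0.2, -0.6]
opening: 1.003
finger_force: 0.0
```

Run:
```python
from h import *
m=optics.camera_model('wrist');p,_=optics.camera('wrist');s=get_state()
cv2.imwrite('pics/w4.png',p[:,:,::-1])
hs=cv2.cvtColor(p,cv2.COLOR_RGB2HSV)
R=(cv2.inRange(hs,(0,120,50),(8,255,255))|cv2.inRange(hs,(172,120,50),(180,255,255)))
n,l,st,_=cv2.connectedComponentsWithStats(R);print(st[st[:,4]>60])
k=1+np.argmax(st[1:,4]);ys,xs=np.nonzero(l==k)
rows=np.unique(ys);mid=[(xs[ys==i].mean(),i) for i in rows]
X=world(m,mid,36+2-2)
b,a=np.polyfit(X[:,0]-430,X[:,1],1);print('axis y at 430',a,'yaw',np.degrees(np.arctan(b)),X[0],X[-1],mid[0],mid[-1])
print(s['eef_pos'],2*np.degrees(np.arctan2(s['orientation'][2],s['orientation'][1])))
for nm in('scoop','scoop_plate'): print(nm,[(q['p'],q['point'],world(m,q['point'],2)[0]) for q in tip_of('wrist',nm)])
```

```text
[[     0      0    640    400 254726]
 [   301     81     26    116   1274]]
axis y at 430 322.2296685940217 yaw -2.10903298993811 [340.41917384 329.67384641  36.        ] [477.19059726 318.94730668  36.        ] (np.float64(310.5), np.int64(81)) (np.float64(321.0), np.int64(196))
[456.3783836  315.30888836 234.38156426] 170.0134413435371
scoop [(0.6, [318.0, 158.8], array([434.31804871, 322.62950243,   2.        ]))]
scoop_plate [(0.65, [339.8, 320.6], array([703.83871857, 313.21734151,   2.        ]))]
```

View pics/w4.png

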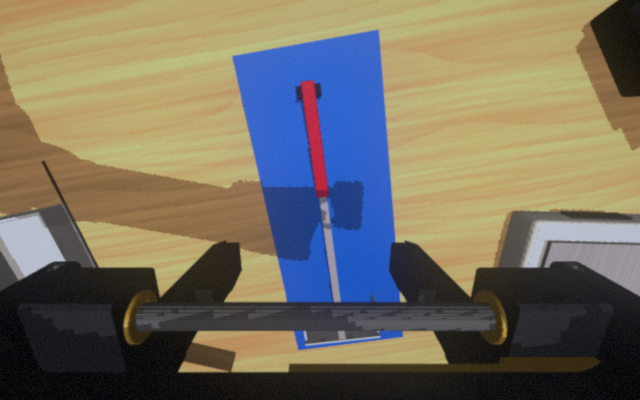

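The wrist view shows the red grip from (310,81) to (321,196), with the shaft running down to the head near row 340. The yaw is about -2.1° by both cameras. I'm going to the grasp at scoop x = 35.

send_rows:
  rows:
    - [[0,0,0,-0.86],[-0.25,0.2,0,-0.86],[0,0,0.9,0],[0,0,1,0],[0,0,1,0],[0,0,1,0],[0,0,1,0],[0,0,1,0],[0,0,0.8,0],[0,0,0.4,0],[0,0,0.3,0],[0,0,0,0]]

```text
time_s: 13.65
eef_pos: [464.8, 320.9, 13.3]
orientation: [-0.0, 0.018, 1.0, -0.0]
force: [0.9, -0.3, 0.6]
opening: 0.998
finger_force: 0.0
```

send_rows:
  claw: 0
  rows:
    - [[0,0,0,0],[0,0,0,0],[0,0,0,0],[0,0,0,0],[0,0,0,0],[0,0,0,0]]

```text
time_s: 14.25
eef_pos: [465.0, 321.0, 13.8]
orientation: [0.0, 0.018, 1.0, 0.0]
force: [-0.3, -0.4, 0.5]
opening: 0.481
finger_force: 0.0
```

send_rows:
  rows:
    - [[0,0,0,0],[0,0,0,0],[0,0,0,0],[0,0,0,0],[0,0,0,0]]

```text
time_s: 14.75
eef_pos: [465.0, 321.0, 13.7]
orientation: [-0.0, 0.018, 1.0, 0.0]
force: [0.1, 0.2, -0.6]
opening: 0.175
finger_force: 30.0
```

send_rows:
  rows:
    - [[0,0,-0.4,0],[0,0,-1,0],[0,0,-1,0.7],[0,0,-1,1],[0,0,-1,1],[0,0,-1,1],[0,0,-0.5,1],[0,0,0,1],[0,0,0,1],[0,0,0,1],[0,0,0,1],[0,0,0,1]]

```text
time_s: 15.95
eef_pos: [464.4, 320.8, 191.2]
orientation: [-0.0, 0.396, 0.918, -0.0]
force: [0.2, 0.3, -2.0]
opening: 0.176
finger_force: 30.0
```

send_rows:
  rows:
    - [[0,0,0,1],[0,0,0,1],[0,0,0,1],[0,0,0,1],[0,0,0,1],[0,0,0,1],[0,0,0,1],[0,0,0,1],[0,0,0,1],[0,0,0,0]]

```text
time_s: 16.95
eef_pos: [464.4, 320.9, 191.1]
orientation: [-0.0, 0.693, 0.721, -0.0]
force: [-0.5, -0.3, -1.8]
opening: 0.176
finger_force: 30.0
```

send_rows:
  rows:
    - [[-0.4,0,0,0],[-0.81,0.12,0,0],[-0.81,0.12,0,0],[-0.81,0.12,0,0],[-0.81,0.12,0,0],[-0.81,0.12,0,0],[-0.81,0.12,0,0],[-0.81,0.12,0,0],[-0.81,0.12,0,0],[-0.6,0.12,0,0],[-0.4,0,0,0],[0,0,0,0]]

```text
time_s: 18.15
eef_pos: [506.4, 83.7, 190.5]
orientation: [0.0, 0.694, 0.72, -0.001]
force: [-0.1, -0.2, -1.8]
opening: 0.178
finger_force: 30.0
```

Run:
```python
from h import *
np.set_printoptions(precision=2,suppress=True)
s=get_state();print(s['time_s'],s['eef_pos'],s['orientation'],s['force'],s['torque'],s['finger_force'])
m=optics.camera_model('top');p,d=optics.camera('top');cv2.imwrite('pics/t5.png',cv2.resize(p[100:300,250:500,::-1],(750,600),interpolation=cv2.INTER_CUBIC))
z=s['eef_pos'][2]-11.7
print([(q['p'],q['point'],world(m,q['point'],z)[0]) for q in tip_of('top','scoop_plate')])
print([(q['p'],q['extent'],rect(m,q['region'],z+36)) for q in outline_of('top','scoop')])
optics.camera('scene');q=outline_of('scene','scoop');ms=optics.camera_model('scene')
print([(q['p'],q['point'],world(ms,q['point'],z)[0]) for q in tip_of('scene','scoop_plate')])
```

```text
18.15 [506.42  83.68 190.54] [ 0.    0.69  0.72 -0.  ] [-0.05 -0.19 -1.77] [-0.02 -0.09  0.04] 29.998557083308697
[]
[(0.59, [243.5, 179.1, 146.1, 44.1], ((533.8760986328125, -88.08811950683594), (187.19212341308594, 107.25450134277344), 75.4873046875))]
[(0.62, [267.8, 163.5], array([ 518.46, -149.82,  178.84])), (0.19, [346.5, 273.8], array([901.11,  66.39, 178.84]))]
```

View pics/t5.png

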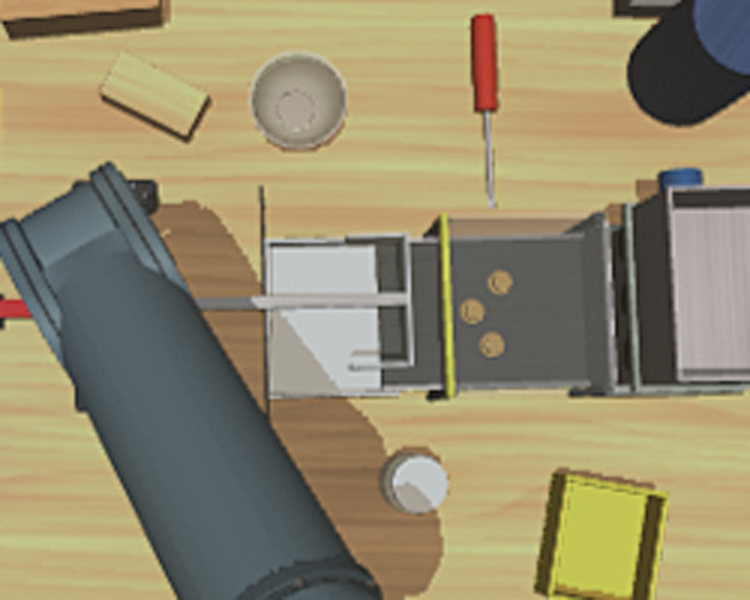

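The enlarged top view shows the scoop head plate from (408,235) to (411,365), with its shaft along (200,303)-(408,299). The bushings are at (500,282), (472,312) and (491,345). The tray's edge lies on the line at column ~266.

Run:
```python
from h import *
np.set_printoptions(precision=1,suppress=True)
m=optics.camera_model('top')
th=np.radians(2.14);o=np.array([518,-205.1]);A=np.array([[np.cos(th),np.sin(th)],[-np.sin(th),np.cos(th)]])
def f(pt,z):
    X=world(m,[250+(pt[0]-.5)/3,100+(pt[1]-.5)/3],z)[0][:2]; return X,A@(X-o)
for n,pt,z in [('plate',(409,235),215),('plate',(411,365),215),('shaft',(210,303),214),('b',(500,282),66),('b',(472,312),66),('b',(491,345),66),('guard',(444,215),140),('guard',(450,396),140),('lip0',(438,238),52),('fence',(440,388),62)]: print(n,*f(pt,z))
print('tcp',A@(np.array([506.4,83.7])-o))
```

```text
plate [ 571.4 -164.1] [54.9 39. ]
plate [ 459.  -165.9] [-57.5  41.3]
shaft [510.    6.9] [ -0.  212.2]
b [ 549.6 -273. ] [ 29.1 -69.1]
b [ 520.  -245.8] [  0.5 -40.7]
b [ 488.2 -264.1] [-32.  -57.8]
guard [ 602.1 -206.6] [83.9 -4.6]
guard [ 435.7 -211.9] [-82.5  -3.7]
lip0 [ 594.1 -215.1] [ 75.7 -12.9]
fence [ 446.  -215.4] [-72.3  -7.6]
tcp [ -0.8 289. ]
```

send_rows:
  rows:
    - [[0,0,0.5,0],[0,0,0.8,0],[0,0,0.8,0],[0,0,0.8,0],[0,0,0.4,0],[0,0,0.1,0],[0,0,0,0]]

```text
time_s: 19.15
eef_pos: [506.6, 86.3, 88.5]
orientation: [-0.0, 0.693, 0.721, -0.0]
force: [-0.4, -0.7, -1.5]
opening: 0.179
finger_force: 30.0
```

Run:
```python
from h import *
np.set_printoptions(precision=1,suppress=True)
s=get_state();print(s['eef_pos'])
m=optics.camera_model('top');p,d=optics.camera('top')
th=np.radians(2.14);o=np.array([518,-205.1]);yd=np.array([-np.sin(th),np.cos(th)])
zt=s['eef_pos'][2]-11.7+35
for fy in (60,80,100,120,140,160,180,200):
    X=np.r_[o+yd*fy,zt]; c,r_=proj(m,X)[0].round().astype(int)
    out=[]
    for k in(-1,0,1):
        dd=d[r_+k,c]; v=np.array([(c-m['cx'])/m['fx'],(r_+k-m['cy'])/m['fy'],1])*dd
        out.append((m['R'].T@(v-m['t']))[2])
    print(fy,np.array(out))
```

```text
[506.6  86.3  88.5]
60 [110.5 113.9 110.8]
80 [112.9 114.  106.9]
100 [114.1 108.2 111.7]
120 [110.1 110.7 110.4]
140 [113.  112.1 110.5]
160 [112.  112.2 111.7]
180 [111.9 112.6 109.4]
200 [112.3 113.3 115.4]
```

The shaft is level, with its top at about 112 as predicted. I'm reaching in under the guard.

send_rows:
  rows:
    - [[-0.4,0,0,0],[-0.7,0,0,0],[-0.8,0,0,0],[-0.8,0,0,0],[-0.8,0,0,0],[-0.8,0,0,0],[-0.6,0,0,0],[-0.25,0,0,0],[0,0,0,0],[0,0,0,0]]

```text
time_s: 20.2
eef_pos: [513.0, -67.6, 89.1]
orientation: [0.0, 0.693, 0.721, 0.0]
force: [-0.4, 0.0, -2.8]
opening: 0.173
finger_force: 30.0
```

send_rows:
  rows:
    - [[0,0,0.3,0],[0,0,0.3,0],[0,0,0.2,0],[0,0,0,0],[0,0,0,0]]

```text
time_s: 20.7
eef_pos: [512.7, -68.0, 64.4]
orientation: [-0.0, 0.693, 0.721, -0.0]
force: [0.2, 1.4, -2.0]
opening: 0.177
finger_force: 30.0
```

Run:
```python
from h import *
s=get_state();print(s['eef_pos'],s['force'],s['torque'])
p,_=optics.camera('top');cv2.imwrite('pics/t6.png',cv2.resize(p[150:260,330:480,::-1],(750,550),interpolation=cv2.INTER_CUBIC))
```

```text
[512.67990375 -68.02187672  64.38691251] [ 0.21135575  1.43951623 -1.98637096] [-0.0540698  -0.09402614  0.00346629]
```

View pics/t6.png

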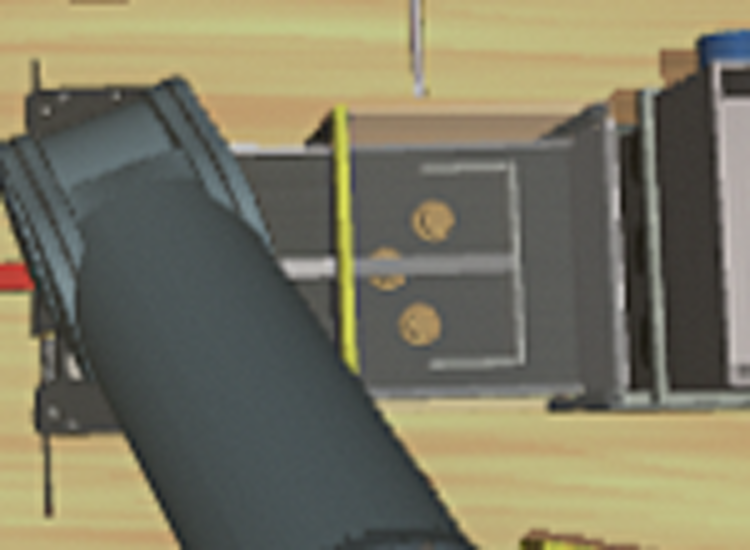

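The head encloses all three bushings: the plate is at column ~518 and the bushings are at (433,220), (388,268) and (420,325). I'm raking out.

send_rows:
  rows:
    - [[0.2,0,0,0],[0.4,0,0,0],[0.4,0,0,0],[0.4,0,0,0],[0.4,0,0,0],[0.4,0,0,0],[0.4,0,0,0],[0.4,0,0,0],[0.4,0,0,0],[0.4,0,0,0],[0.3,0,0,0],[0.3,0,0,0]]

```text
time_s: 21.95
eef_pos: [507.6, 64.3, 64.7]
orientation: [0.0, 0.693, 0.721, -0.0]
force: [0.4, -0.9, -2.4]
opening: 0.172
finger_force: 30.0
```

send_rows:
  rows:
    - [[0.25,0,0,0],[0.25,0,0,0],[0.25,0,0,0],[0.25,0,0,0],[0.25,0,0,0],[0.1,0,0,0],[0,0,0,0],[0,0,0,0]]

```text
time_s: 22.75
eef_pos: [506.0, 103.7, 64.6]
orientation: [0.0, 0.693, 0.721, -0.0]
force: [-0.2, 1.4, -1.9]
opening: 0.172
finger_force: 30.0
```

Run:
```python
from h import *
s=get_state();print(s['eef_pos'],s['force'],s['torque'])
p,_=optics.camera('top');cv2.imwrite('pics/t7.png',cv2.resize(p[150:260,300:450,::-1],(750,550),interpolation=cv2.INTER_CUBIC))
```

```text
[505.98479429 103.67039555  64.6471072 ] [-0.24671012  1.38200464 -1.93245362] [-0.01149236 -0.10375618  0.01815476]
```

View pics/t7.png

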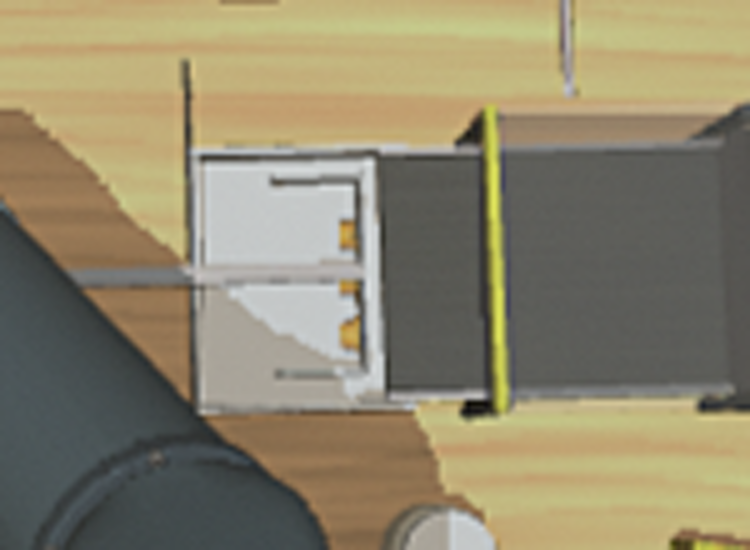

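All three bushings are in the tray (near column 347, rows 235-335), the deck is clear, and the tray edge is on the line. I'll lift and carry the scoop back.

send_rows:
  rows:
    - [[0,0,-0.3,0],[0,0,-0.6,0],[0,0,-0.9,0],[0,0,-1,0],[0,0,-1,0],[0,0,-0.6,0],[0.4,-0.12,0,0],[0.8,-0.12,0,0],[0.8,-0.12,0,0],[0.8,-0.12,0,0],[0.8,-0.12,0,0],[0.8,-0.12,0,0]]

```text
time_s: 24.0
eef_pos: [477.7, 236.4, 195.6]
orientation: [-0.0, 0.693, 0.721, -0.001]
force: [0.0, -0.0, -1.9]
opening: 0.17
finger_force: 30.0
```

send_rows:
  rows:
    - [[0.8,-0.12,0,0],[0.8,-0.12,0,0],[0.8,-0.12,0,0],[0.5,0,0,0],[0,0,0,-0.7],[0,0,0,-1],[0,0,0,-1],[0,0,0,-1],[0,0,0,-1],[0,0,0,-1],[0,0,0,-1],[0,0,0,-1]]

```text
time_s: 25.2
eef_pos: [464.6, 321.2, 195.9]
orientation: [-0.0, 0.44, 0.898, -0.001]
force: [0.4, 0.5, -2.7]
opening: 0.179
finger_force: 30.0
```

send_rows:
  rows:
    - [[0,0,0,-1],[0,0,0,-1],[0,0,0,-1],[0,0,0,-1],[0,0,0,-1],[0,0,0,-1],[0,0,0,-1],[0,0,0,-1],[0,0,0,-1],[0,0,0,-1],[0,0,0,-1],[0,0,0,0]]

```text
time_s: 26.4
eef_pos: [464.7, 321.2, 195.9]
orientation: [-0.001, 0.017, 1.0, -0.0]
force: [-1.0, -0.2, -2.5]
opening: 0.178
finger_force: 30.0
```

Run:
```python
from h import *
s=get_state();print(s['eef_pos'],2*np.degrees(np.arctan2(s['orientation'][2],s['orientation'][1])),s['force'])
p,_=optics.camera('top');cv2.imwrite('pics/t8.png',cv2.resize(p[110:290,170:450,::-1],(784,504),interpolation=cv2.INTER_CUBIC))
```

```text
[464.66001553 321.17436406 195.86362676] 178.00082283936484 [-0.98799447 -0.23943017 -2.53580081]
```

View pics/t8.png

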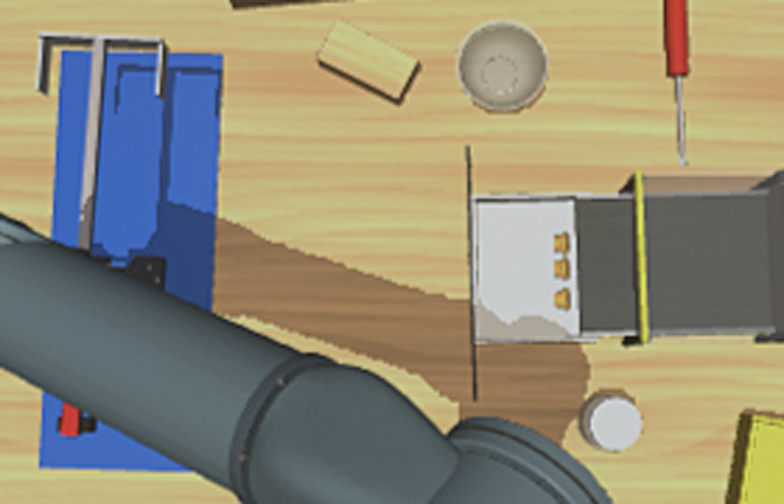

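All three bushings lie in the tray, around (562,243)-(562,298), and the scoop is back above its mat. I'm lowering it to where it stood.

send_rows:
  rows:
    - [[0,0,0.5,0],[0,0,1,0],[0,0,1,0],[0,0,1,0],[0,0,1,0],[0,0,0.8,0],[0,0,0.4,0],[0,0,0.25,0],[0,0,0.1,0],[0,0,0,0],[0,0,0,0]]

```text
time_s: 27.55
eef_pos: [465.5, 322.0, 16.1]
orientation: [0.001, 0.018, 1.0, 0.0]
force: [-0.6, -0.4, -2.8]
opening: 0.178
finger_force: 30.0
```

send_rows:
  rows:
    - [[0,0,0.05,0],[0,0,0,0],[0,0,0,0]]

```text
time_s: 27.85
eef_pos: [465.1, 321.5, 13.9]
orientation: [0.0, 0.018, 1.0, 0.0]
force: [-0.8, -0.5, -2.4]
opening: 0.176
finger_force: 30.0
```

send_rows:
  rows:
    - [[0,0,0.02,0],[0,0,0,0],[0,0,0,0]]

```text
time_s: 28.15
eef_pos: [465.1, 321.6, 13.6]
orientation: [0.0, 0.018, 1.0, -0.0]
force: [-1.8, -1.8, 6.3]
opening: 0.174
finger_force: 30.0
```

Contact. Next I release and rise.

send_rows:
  claw: 1
  rows:
    - [[0,0,0,0],[0,0,0,0],[0,0,0,0],[0,0,0,0],[0,0,0,0],[0,0,0,0],[0,0,0,0],[0,0,0,0],[0,0,0,0],[0,0,0,0]]

```text
time_s: 29.15
eef_pos: [464.9, 321.6, 13.1]
orientation: [-0.0, 0.018, 1.0, 0.0]
force: [0.2, -0.1, -0.0]
opening: 1.0
finger_force: 0.0
```

send_rows:
  rows:
    - [[0,0,-0.2,0],[0,0,-0.6,0],[0,0,-1,0],[0,0,-1,0],[0,0,-1,0],[0,0,-1,0],[0,0,-1,0],[0,0,-1,0],[0,0,-1,0],[0,0,0,0],[0,0,0,0]]

```text
time_s: 30.25
eef_pos: [465.0, 321.7, 248.4]
orientation: [0.001, 0.017, 1.0, 0.0]
force: [-0.6, -0.7, 0.7]
opening: 1.001
finger_force: 0.0
```

Run:
```python
from h import *
s=get_state();print(s['time_s'],s['eef_pos'],s['opening'])
p,_=optics.camera('scene');cv2.imwrite('pics/s9.png',cv2.resize(p[130:310,180:500,::-1],(800,450),interpolation=cv2.INTER_CUBIC))
```

```text
30.25 [464.96905363 321.70046136 248.4323432 ] 1.0014070444087728
```

View pics/s9.png

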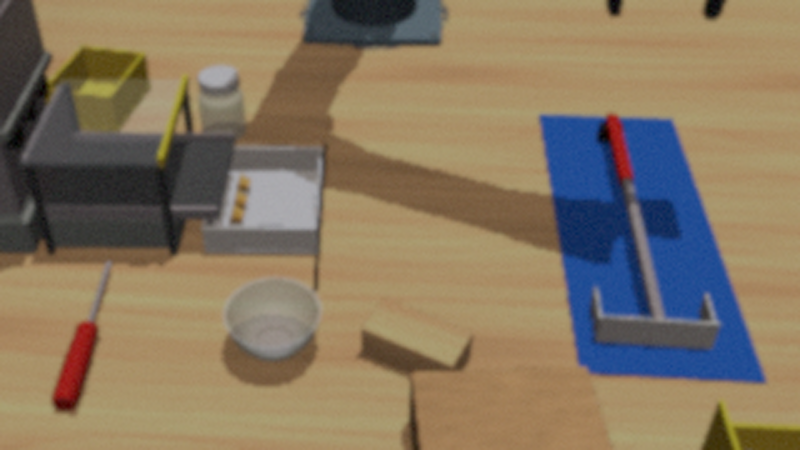

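The scene view shows the scoop level on its mat at (610-720,120-345). The tray's edge is on the line at column ~320, the bushings are in the tray at (240,185-215), and the other things are undisturbed.

```bash
python3 -c "
from cell import ticket
print(ticket.finish_job())"
```

```text
the job is handed in; nothing more can be done
None
```

I handed the job in at about 30 s: the tray's edge is on the line, all three bushings are in the tray, and the scoop is back level on its mat, with nothing else disturbed in the last picture; no verdict was returned.

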